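Stack the seed tray and roll its marker wheels to 4-2-3

TASK

First lift the loose seed tray by its wooden handle and lower it gently onto the green base so that its four lugs drop into the deck's sockets, fully home, with the orange ledge over the marker wheels, and let go. Then mark the finished stack by rolling the three wheels so that the orange pointers show 4, 2 and 3 pips, read from left to right by someone facing the wheels, each face square to its pointers. Leave the other things on the bench where they are.

Things in the scene. Friction and masses are not known exactly. Their poses are not given: they have to be found in the camera images.
- base: Green base module, fixed. Chest 170 (x) x 200 (y) x 90 mm high; origin mid-underside, on the bench; z up; the front with the wheels faces -x. In front a 6 mm high foot plate reaches to x = -210 mm, and cheeks at y = +-93 mm (8 mm thick, 72 mm high) hold the axle, which runs along y at x = -145, z = 60 mm.
- deck (a point): Middle of the base's grey deck, at base (0, 0, 90) mm; axes as the base. Four square sockets, 22 mm wide, 20 mm deep, open in the deck at x = +-65, y = +-80 mm.
- wheel_left_axle (a point): Centre of the left wheel (left for someone facing the wheels), at base (-145, +58, 60) mm; axes as the base. Orange pointers beside the wheels are fixed and show the reading direction: square to the axle, 40 degrees from straight up towards the front (base -x). The stacked tray's ledge stands above and behind the wheels, so they must be reached slantwise from the front.
- wheel_mid_axle (a point): Centre of the middle wheel, at base (-145, 0, 60) mm; axes as the base. All wheels are alike: black drum of 34 mm radius, 26 mm wide along the axle; five white faces (30 mm long round the drum, at 35.5 mm radius) with 1 to 5 black pips, 72 degrees apart; midway between them five blue ribs, 8 mm thick, 26 mm wide, out to 50 mm radius.
- wheel_right_axle (a point): Centre of the right wheel, at base (-145, -58, 60) mm; axes as the base. A wheel is rolled by pushing a rib round; it turns stiffly (about 2 N at the rib), has no clicks and stays where it is left.
- wheel_left (a joint): Angle of the left wheel, rad: 0 = 1 pip square to the pointers, 1.257 = 2, 2.513 = 3, 3.770 = 4, 5.027 = 5. Grows as the top rolls forward and down over the front. Stops at -0.1 and 5.13: no rolling round from 5 to 1. At 0 ribs stand 4 and 76 degrees from straight up towards the front, the others every 72 degrees. To be set to 4 pips.
- wheel_mid (a joint): Angle of the middle wheel, read as the left one. To be set to 2 pips.
- wheel_right (a joint): Angle of the right wheel, read as the left one. To be set to 3 pips.
- tray_handle (a point): Middle of the wooden handle bar of the loose grey seed tray, 140 mm above the underside of the tray's floor, 154 mm above the bench at the start. Axes are the tray's. The bar runs along y, 20 mm wide (x), 20 mm high, posts at y = +-91 mm. Stacked fully home, axes along the base's, this point is 230 mm above the base's origin. The tray weighs about 0.5 kg.
- tray_ledge (a point): Middle of the outer edge of the tray's orange ledge, at (-120, 0, 100) mm from the middle of the underside of its floor: a 6 mm shelf along the top of the front wall, 35 mm out. On the stack it points to base -x, over the wheels. Tray: 170 (x) x 200 (y) mm, walls 100 mm high; black lugs under it at x = +-65, y = +-80 mm, 16 mm square, 14 mm long.
- canister: White lidded enamel canister, 110 mm wide, 150 mm high, upright; origin under its centre. Bystander.
- plant_ring: White plastic plant ring, 130 mm across, 18 mm high, lying flat; origin under its centre. Bystander.
- snips: Orange-handled snips, about 155 mm long, 16 mm high, lying flat; origin under the pivot. Bystander.
- bowl: Olive-wood bowl, 110 mm across, 45 mm high; origin under its centre. Bystander.
- pot: Terracotta pot, 110 mm across, 100 mm high; origin under its centre. Bystander.
- mister: Clear plastic bottle, 70 mm across, 160 mm high, upright; origin under its centre. Bystander.

How it is judged:
On the way, in this order (a step that is already met when the one before it is completed fails the run):
1. the tray is fully home on the base, ledge over the wheels, and let go (horizontal distance between tray_handle and base below 0.005 m and z of tray_handle in the frame of base between 0.226 and 0.234 m and angle between the x axis of tray_handle and the x axis of base, either way round below 0.05 rad and angle between the z axis of tray_handle and the z axis of base, either way round below 0.04 rad and x of tray_ledge in the frame of base below -0.1 m and contact force between the fingers and tray below 0.5 N), for 0.2 s.
2. the wheels show 4, 2, 3 with the tray still home (horizontal distance between tray_handle and base below 0.005 m and z of tray_handle in the frame of base between 0.226 and 0.234 m and angle between the x axis of tray_handle and the x axis of base, either way round below 0.05 rad and angle between the z axis of tray_handle and the z axis of base, either way round below 0.04 rad and x of tray_ledge in the frame of base below -0.1 m and value of joint wheel_left between 3.6 and 3.94 rad and value of joint wheel_mid between 1.087 and 1.427 rad and value of joint wheel_right between 2.343 and 2.683 rad), for 0.2 s.
At the end, for the whole second after the job is handed in: The tray sits fully home on the base (its handle within 5 mm of its stacked place sideways and 4 mm in height, turned less than 0.05 rad, ledge over the wheels), released and at rest, and the wheels stand within 0.17 rad (10 degrees) of 4, 2 and 3 pips, at rest (all of step 2 and contact force between the fingers and tray below 0.5 N and linear speed of tray below 0.02 m/s and velocity of joint wheel_left between -0.1 and 0.1 rad/s and velocity of joint wheel_mid between -0.1 and 0.1 rad/s and velocity of joint wheel_right between -0.1 and 0.1 rad/s); the robot touches nothing.
It fails at once if a bystander is pushed more than 30 mm from its place or knocked over (distance of any of canister, plant_ring, snips, bowl, pot, mister from where it was at the start of the episode above 0.03 m or angle between any of canister, plant_ring, snips, bowl, pot, mister's own z axis and vertical above 0.5 rad).
It fails at once if the tray is dropped onto the base (faster than 0.6 m/s just above it) (linear speed of tray above 0.6 m/s and horizontal distance between tray_handle and base below 0.04 m and z of tray_handle in the frame of base below 0.27 m).
It also fails if it takes over 72 s, if anything falls off the work surface, if the arm or the gripper's body presses on something with over 40 N, if the wrist force passes 120 N, or if a joint passes its speed limit or range.

ROBOT

A 6-joint arm with a two-finger parallel gripper is mounted at the origin on the work surface. World frame = base frame: x ahead of the robot, y to its left, z up, the work surface at z = 0. Lengths are in m, angles in rad, forces in N, time in s.
With the tool pointing down it reaches from about 0.275 to 1 m from the base axis. Payload 8.4 kg.
Tool frame: the origin (TCP) lies at the very end of the fingers, on their centre line; the grasp point (between the pads) lies 19 mm behind it; z points along the fingers, y is the line along which they close (so a half turn about z gives the same grasp; the last joint's range is limited). The gripper opens to 85 mm and grips with 20 to 120 N. Pads are 22 mm wide; open, the fingers measure 114 mm over their backs; the gripper's body (76 mm by 85 mm) begins 54 mm behind the grasp point. The pads swing forward as they close: fully open they stand 13 mm farther back than shut.
Start: joints at [-1.206, 0.353, 1.633, -0, 1.155, -0.002], TCP at [0.224, -0.583, 0.231] pointing down, gripper open.
Joint ranges: [-2.63, 2.63], [-0.92, 2.1], [0.06, 2.66], [-1.3, 4.44], [0, 2.69], [-3.02, 3.02]. Speed limits (rad/s): [2.22, 2.22, 2.79, 3.14, 3.14, 3.14].

INTERFACE

Orientations are given as a unit quaternion [w, x, y, z].
In Python, from workcell import * gives the robot as it stands.
- The arm moves only by the tool step_arm, never from a script. Its argument "commands" is a list of rows, each a list of 4 numbers: the shift along the tool's x, y, z in cm, then the turn about the tool's z in degrees. A call has 1 to 12 rows; each row is the pose to reach, as a shift and turn from the pose commanded when the call began, along the tool's axes at that moment; what a row does not reach only later rows make up. A row lasts 1/10 s, in which the tool goes at most 50 mm and 8.59 degrees, less where a joint would pass 70% of its speed; a pose out of reach is approached as far as the arm can. A call with a gripper value outside its range is refused whole. "hand" is the opening, from -1 (shut) to 1 (fully open), set as the call begins (left out, the last holds). The fingers move at their own pace and stop on an object; the grip force is fixed at half the most. Time passes only in rows, so rows that repeat a pose let the fingers close. It gives the time, the measured TCP pose, the force, the opening and the grip force at its end, in the units of the state.
- get_state(): the state, without advancing time (a new reading comes with each control period).
- get_image(name): name is "scene" or "top"; returns a dict with "frame" (384x512x3 uint8, red, green, blue), "range_z" (384x512 float32, m along the optical axis (not along the pixel's ray), 0 where there is no reading), "fx", "fy", "cx", "cy" (pixels), "cam_to_world" (4x4, takes a point from camera to world coordinates). Camera axes: x right, y up, looking along -z (the intrinsics and any distortion apply to the point x, -y, -z); pixel columns grow to the right and rows downward; lengths in m; the calibration is good to about 2 mm. A picture is of the moment at which its call begins.
- job_done(): hands the job in; it is judged then, once.
Trained networks look in a picture, given as the dict that the camera call returned (one of the last four; its "shot" number tells which), for a name from the list of things; names that differ only in an ending like _2 or _b are one class to them, and where a whole thing is asked for, a point or a joint stands for the part that bears it (a point fixed in the world has none). Each returns a list of dicts, best first, with "p" (0 to 1); they miss things now and then, are a little off and sometimes report something else, mostly with a low value. They report only what shows in the picture. A call takes as long as a camera call.
- outline_of(picture, target): "pixels" (384x512 bool, what is visible of it) and "pixel" ([row, column] in pixels, amid what is visible of it).
The state is a dict: "clock": time; "joint_positions": joint angles; "dq": joint speeds; "tau": joint torques, N m; "tool_pos": TCP position; "orientation": TCP orientation; "force": force on the tool from outside, world axes, zero at the start; "moment": the same for the moment, N m; "grip_width": finger opening in m; "finger_force": force on a finger pad.
Only numpy, scipy, OpenCV 4.12 (cv2) and the standard library are available. Lean on these libraries where they do the work, as an engineer would, in place of code of your own. Each camera call takes 0.05 s, during which the arm holds its last target. There are 200 camera calls.

## Working session

There is one attempt and no reset: what is moved stays moved. The work goes in short steps, Python scripts to look and compute and a tool call to move; the robot and the scene stay as the last step left them, time stands still between calls to the robot, and variables do not carry over. Pictures are saved under pics/ and viewed, at most 10 in all, crops included, and the job is handed in when it is done.

Besides the shell and the picture viewer there is one more tool, called after "Request:" by a JSON object that holds its "op" and its "data", one argument or row to a line. step_arm: Moves the arm, as the interface text tells. Its arguments: {"type":"object","properties":{"commands":{"type":"array"},"hand":{"type":"number"}},"required":["commands"]}

```bash
mkdir -p pics
cat > h.py <<'E'
import numpy as np, cv2
from workcell import *
def pts(im):
    z=im["range_z"]; v,u=np.mgrid[:z.shape[0],:z.shape[1]]
    x=(u-im["cx"])/im["fx"]*z; y=(v-im["cy"])/im["fy"]*z
    P=np.stack([x,-y,-z,np.ones_like(z)],-1)@np.asarray(im["cam_to_world"]).T
    P=P[...,:3]; P[z<=0]=np.nan
    return P
def save(im,name,crop=None,k=1):
    f=im["frame"]
    if crop: r0,r1,c0,c1=crop; f=f[r0:r1,c0:c1]
    cv2.imwrite("pics/"+name,cv2.resize(f[...,::-1],None,fx=k,fy=k,interpolation=cv2.INTER_CUBIC))
def proj(im,p):
    q=np.linalg.inv(im["cam_to_world"])@np.append(p,1); 
    return im["cx"]+im["fx"]*q[0]/-q[2], im["cy"]+im["fy"]*-q[1]/-q[2]
E
python3 - <<'E'
from h import *
ims={n:get_image(n) for n in("scene","top")}
f=np.vstack([ims[n]["frame"] for n in ims])
for n in ims: save(ims[n],n+"0.png",None,1.5)
print(get_state()["clock"],get_state()["orientation"])
for n in ims:
    im=ims[n];P=pts(im);print(n,np.round(im["cam_to_world"],3).tolist(),im["fx"])
    np.savez(n+"0.npz",P=P,frame=im["frame"])
    for t in ("base","tray_handle","wheel_left","canister","plant_ring","snips","bowl","pot","mister"):
        for o in outline_of(im,t)[:2]:
            q=P[o["pixels"]]; print(n,t,round(o["p"],2),o["pixel"],o["pixels"].sum(),np.round(np.nanmedian(q,0),3),np.round(np.nanpercentile(q,2,axis=0),3),np.round(np.nanpercentile(q,98,axis=0),3))
E
```

```text
0.1 [-6.18902325e-04  9.83230344e-01  1.82366916e-01 -1.23186422e-04]
scene [[0.743, -0.53, 0.409, 1.139], [0.669, 0.569, -0.477, -0.644], [0.02, 0.628, 0.778, 1.16], [0.0, 0.0, 0.0, 1.0]] 490.7045889419017
scene base 0.91 [176.4, 290.4] 6952 [0.581 0.11  0.081] [ 0.472 -0.015 -0.   ] [0.668 0.271 0.097]
scene tray_handle 0.88 [265.2, 151.8] 7463 [ 0.517 -0.354  0.074] [ 0.409 -0.466  0.014] [ 0.652 -0.23   0.164]
scene wheel_left 0.57 [174.0, 253.4] 467 [0.519 0.036 0.077] [ 0.499 -0.001  0.019] [0.525 0.083 0.105]
scene canister 0.7 [103.8, 331.1] 1317 [0.506 0.407 0.101] [0.448 0.383 0.008] [0.542 0.47  0.145]
scene plant_ring 0.87 [254.1, 274.2] 421 [ 0.742 -0.108  0.015] [ 0.711 -0.179 -0.001] [ 0.792 -0.054  0.021]
scene snips 0.75 [163.3, 234.1] 337 [0.4   0.072 0.008] [ 0.371 -0.014 -0.003] [0.437 0.13  0.017]
scene snips 0.56 [264.5, 153.2] 7412 [ 0.518 -0.354  0.075] [ 0.41  -0.465  0.014] [ 0.652 -0.23   0.164]
scene bowl 0.69 [112.2, 291.0] 654 [0.385 0.358 0.024] [ 0.346  0.287 -0.001] [0.452 0.393 0.048]
scene pot 0.56 [306.2, 229.3] 2010 [ 0.73  -0.294  0.048] [ 0.692 
[... 864 characters left out ...]
33 0.486 0.149]
top plant_ring 0.61 [135.0, 282.9] 172 [ 0.782 -0.138  0.017] [ 0.708 -0.175  0.004] [ 0.833 -0.07   0.027]
top snips 0.55 [243.6, 223.5] 234 [0.398 0.08  0.01 ] [ 0.378 -0.005 -0.004] [0.434 0.123 0.021]
top snips 0.19 [242.7, 151.7] 682 [0.396 0.347 0.019] [ 0.347  0.294 -0.001] [0.445 0.39  0.05 ]
top bowl 0.7 [241.7, 151.0] 656 [0.396 0.349 0.018] [ 0.347  0.296 -0.001] [0.445 0.39  0.048]
top pot 0.81 [144.6, 321.8] 741 [ 0.75  -0.312  0.024] [ 0.691 -0.353 -0.003] [ 0.791 -0.254  0.104]
top pot 0.43 [219.0, 122.0] 872 [0.486 0.428 0.123] [0.44  0.387 0.018] [0.536 0.486 0.149]
top mister 0.56 [140.9, 180.4] 388 [0.761 0.222 0.109] [0.738 0.195 0.   ] [0.803 0.264 0.165]
```

View pics/scene0.png

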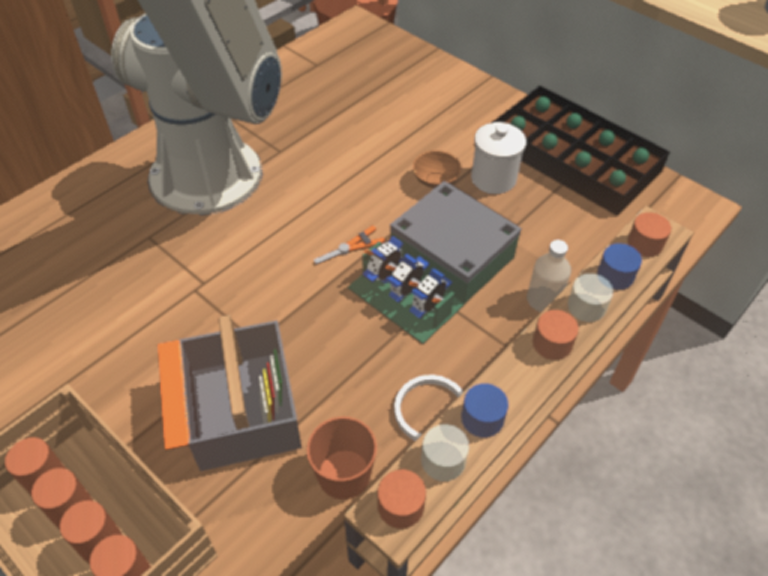

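View pics/top0.png

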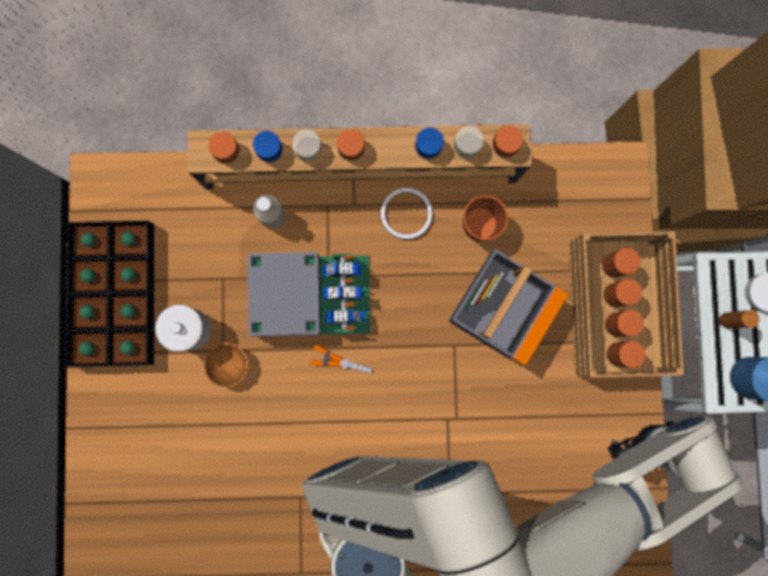

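The scene view shows the tray (handle near 232,370, ledge at 172,395) and the base (deck at 455,230, wheels at 405,275). The top view confirms that the wheels face world −y. The tray must turn about 35° counter-clockwise.

Run:
```python
from h import *
for n in("scene","top"):
    d=np.load(n+"0.npz");P=d["P"];f=d["frame"].astype(int)
    def rect(m,name):
        q=P[m];q=q[np.isfinite(q).all(1)]
        r=cv2.minAreaRect((q[:,:2]*1000).astype(np.float32)); print(n,name,len(q),np.round(r[0]),np.round(r[1]),round(r[2],1),"med",np.round(np.median(q,0),4))
        c=q[:,:2]-q[:,:2].mean(0);w,v=np.linalg.eigh(c.T@c);print("  pca ang",np.degrees(np.arctan2(v[1,1],v[0,1])),"mean",q.mean(0).round(4))
    X,Y,Z=P[...,0],P[...,1],P[...,2]
    er=lambda m:cv2.morphologyEx(m.astype(np.uint8),cv2.MORPH_OPEN,np.ones((3,3)))>0
    rect(er((abs(Z-.09)<.012)&(X>.46)&(X<.7)&(Y>.09)&(Y<.3)),"deck")
    reg=(X>.38)&(X<.68)&(Y>-.5)&(Y<-.2)
    rect(er(reg&(Z>.145)&(Z<.18)),"handle")
    o=(f[...,0]>180)&(f[...,1]<140)&(f[...,2]<80)
    rect(er(reg&(abs(Z-.114)<.015)&o),"ledge")
    rect(er(reg&(Z>.08)),"tray")
s=get_state();print(s)
```

```text
scene deck 2868 [568. 193.] [204. 177.] 0.9 med [0.5734 0.1859 0.0888]
  pca ang -178.97096086559193 mean [0.5721 0.1871 0.0885]
scene handle 612 [ 532. -338.] [ 20. 194.] 56.7 med [ 0.5422 -0.3436  0.1621]
  pca ang 146.61279702071613 mean [ 0.5396 -0.3426  0.1615]
scene ledge 965 [ 475. -423.] [ 33. 200.] 56.9 med [ 0.4844 -0.429   0.1125]
  pca ang 146.7477339559455 mean [ 0.4811 -0.4273  0.1125]
scene tray 3108 [ 522. -353.] [205. 207.] 56.8 med [ 0.5104 -0.3849  0.1121]
  pca ang 151.8542692384378 mean [ 0.518  -0.3781  0.1176]
top deck 2386 [566. 194.] [201. 171.] 0.1 med [0.5658 0.1939 0.0899]
  pca ang 177.15897688810955 mean [0.5662 0.1937 0.0899]
top handle 322 [ 528. -336.] [ 21. 188.] 57.0 med [ 0.5283 -0.3353  0.1633]
  pca ang 146.86138597597832 mean [ 0.5284 -0.3352  0.1628]
top ledge 497 [ 474. -423.] [ 35. 197.] 56.3 med [ 0.4741 -0.4234  0.1144]
  pca ang 146.83007536013494 mean [ 0.4749 -0.4235  0.1143]
top tray 1169 [ 520. -353.] [206. 203.] 56.7 med [ 0.4989 -0.3877  0.1159]
  pca ang 164.89629595366821 mean [ 0.5034 -0.3865  0.1259]
{'clock': 1.0, 'joint_positions': array([-1.20640950e+00,  3.53024607e-01,  1.63339607e+00,  5.08394149e-06,
        1.15523142e+00, -2.42374613e-03]), 'dq': array([-0.0007047 ,  0.00147597,  0.00097222,  0.0008923 ,  0.00131736,
        0.00082407]), 'tau': array([-2.10009362e-04, -6.05185819e+01, -3.42444277e+01,  4.97845247e-05,
        1.12211746e-03,  1.65357221e-05]), 'tool_pos': array([ 0.22413491, -0.58342005,  0.23126727]), 'orientation': array([-2.96577774e-05,  9.83228529e-01,  1.82377789e-01, -3.06268899e-06]), 'force': array([-0.71510372,  0.76708405,  0.18558971]), 'moment': array([-0.03950241, -0.04977814, -0.01440324]), 'finger_force': 0.0, 'grip_width': 0.08518953528853741}
```

Request:
{"op": "step_arm", "data": {
  "commands": [
    [2,-0.6,0,4],
    [6,-1.9,0,10],
    [10.5,-3.4,0,17],
    [15,-4.8,0,24],
    [19.5,-6.2,0,31],
    [24,-7.7,0,38],
    [28.5,-9.1,0,45],
    [33,-10.5,0,51],
    [36,-11.5,0,54.2],
    [37.4,-11.95,0,54.2],
    [37.4,-11.95,0,54.2],
    [37.4,-11.95,0,54.2]
  ],
  "hand": 1
}}

```text
clock: 2.2
tool_pos: [0.5297, -0.3382, 0.2311]
orientation: [0.0, 0.959, -0.285, -0.0]
force: [-0.4, 0.4, -0.3]
grip_width: 0.0856
finger_force: 0.0
```

Request:
{"op": "step_arm", "data": {
  "commands": [
    [0,0,2,0],
    [0,0,5,0],
    [0,0,8,0],
    [0,0,9.5,0],
    [0,0,9.9,0],
    [0,0,9.9,0],
    [0,0,9.9,0]
  ]
}}

```text
clock: 2.9
tool_pos: [0.531, -0.3386, 0.1337]
orientation: [0.0, 0.958, -0.286, 0.001]
force: [-0.2, -0.3, 0.6]
grip_width: 0.0856
finger_force: 0.0
```

Request:
{"op": "step_arm", "data": {
  "commands": [
    [0,0,0,0],
    [0,0,0,0],
    [0,0,0,0],
    [0,0,0,0],
    [0,0,0,0],
    [0,0,0,0],
    [0,0,0,0],
    [0,0,0,0]
  ],
  "hand": -1
}}

```text
clock: 3.7
tool_pos: [0.5305, -0.3379, 0.1326]
orientation: [0.0, 0.958, -0.286, 0.0]
force: [-1.4, -0.3, 4.4]
grip_width: 0.0189
finger_force: 59.7
```

Request:
{"op": "step_arm", "data": {
  "commands": [
    [0,0,-0.5,0],
    [0,0,-2,0],
    [0,0,-5,0],
    [0,0,-8,0],
    [0,0,-11,0],
    [0,0,-14,0],
    [0,0,-16.5,0],
    [0,0,-17.7,0],
    [0,0,-18,0],
    [0,0,-18,0]
  ]
}}

```text
clock: 4.7
tool_pos: [0.5301, -0.3375, 0.3118]
orientation: [-0.0, 0.958, -0.286, -0.0]
force: [0.4, 0.1, -4.5]
grip_width: 0.0191
finger_force: 59.1
```

Run:
```python
from h import *
for n in("scene","top"):
    im=get_image(n);P=pts(im);f=im["frame"].astype(int)
    X,Y,Z=P[...,0],P[...,1],P[...,2]
    o=(f[...,0]>180)&(f[...,1]<140)&(f[...,2]<80)&(X>.36)&(X<.68)&(Y>-.55)&(Y<-.2)&(Z>.26)&(Z<.33)
    o=cv2.morphologyEx(o.astype(np.uint8),cv2.MORPH_OPEN,np.ones((3,3)))>0
    q=P[o];print(n,len(q),np.median(q,0).round(4),[np.round(a,3) for a in cv2.minAreaRect((q[:,:2]*1000).astype(np.float32))])
    c=q[:,:2]-q[:,:2].mean(0);w,v=np.linalg.eigh(c.T@c);print("  ang",np.degrees(np.arctan2(v[1,1],v[0,1])))
    A=np.c_[q[:,:2]-q[:,:2].mean(0),np.ones(len(q))];print("  plane",np.linalg.lstsq(A,q[:,2],rcond=None)[0].round(4))
s=get_state();print(s["tool_pos"],s["orientation"],s["force"],s["moment"],s["grip_width"])
# refine base: project deck corners onto saved initial frames
```

```text
scene 700 [ 0.5084 -0.4417  0.2916] [array([ 474.288, -423.046]), array([ 32.132, 199.544]), np.float64(56.47)]
  ang 146.5488317508501
  plane [-2.000e-04  1.100e-03  2.916e-01]
top 227 [ 0.4206 -0.3851  0.2929] [array([ 420.19 , -384.817]), array([36.344, 67.848]), np.float64(57.173)]
  ang 149.71414359475202
  plane [0.0208 0.0132 0.293 ]
[ 0.52975388 -0.33733035  0.31065811] [-3.61746112e-04  9.58360072e-01 -2.85559700e-01 -1.22469580e-03] [ 0.53210649  0.15628748 -3.69578746] [ 0.03461663 -0.05391843  0.0724718 ] 0.018991019943549167
```

Run:
```python
from h import *
for n in("scene","top"):
    im=get_image(n);f0=np.load(n+"0.npz")["frame"]
    P0=np.load(n+"0.npz")["P"]
    T=np.asarray(im["cam_to_world"])
    def back(u,v,z0):
        d=np.stack([(u-im["cx"])/im["fx"],-(v-im["cy"])/im["fy"],-np.ones_like(u)],-1)@T[:3,:3].T
        return T[:3,3]+d*((z0-T[2,3])/d[...,2])[...,None]
    v,u=np.mgrid[:384,:512].astype(float);B=back(u,v,.09)
    hsv=cv2.cvtColor(f0,cv2.COLOR_RGB2HSV);X,Y=B[...,0],B[...,1]
    reg=(X>.44)&(X<.70)&(Y>.06)&(Y<.31)
    grey=reg&(hsv[...,1]<45)&(hsv[...,2]>60)&(abs(P0[...,2]-.09)<.02)&(Y>.1)
    grey=cv2.morphologyEx(grey.astype(np.uint8),cv2.MORPH_OPEN,np.ones((3,3)))
    nl,lab,st,_=cv2.connectedComponentsWithStats(grey);k=1+st[1:,4].argmax()
    cs,_=cv2.findContours((lab==k).astype(np.uint8),cv2.RETR_EXTERNAL,cv2.CHAIN_APPROX_NONE)
    c=max(cs,key=len)[:,0,:].astype(float);q=back(c[:,0],c[:,1],.09)[:,:2]
    print(n,[np.round(a,4) for a in cv2.minAreaRect((q*1000).astype(np.float32))])
    # dark sockets
    fill=np.zeros((384,512),np.uint8);cv2.drawContours(fill,cs,-1,1,-1);fill=cv2.morphologyEx(fill,cv2.MORPH_CLOSE,np.ones((7,7)))
    med=np.median(hsv[...,2][lab==k]);dk=((fill>0)&(hsv[...,2]<.75*med)).astype(np.uint8)
    nl,_,st,ce=cv2.connectedComponentsWithStats(dk)
    for i in range(1,nl):
        if st[i,4]>8: print("  sock",st[i,4],back(ce[i:i+1,0],ce[i:i+1,1],.09)[0].round(4))
    im["frame"]=f0
    if n=="scene": save(im,"wheels0.png",(150,230,225,310),7)
```

```text
scene [array([572.4172, 188.4343]), array([207.7355, 177.2875]), np.float64(0.1752)]
  sock 30 [0.489  0.2574 0.09  ]
  sock 34 [0.4902 0.1275 0.09  ]
  sock 217 [0.621  0.1358 0.09  ]
  sock 38 [0.6494 0.2577 0.09  ]
  sock 41 [0.6494 0.128  0.09  ]
top [array([565.4874, 192.6714]), array([171.0792, 197.4362]), np.float64(89.0669)]
  sock 38 [0.6483 0.2602 0.09  ]
  sock 13 [0.523  0.1078 0.09  ]
  sock 13 [0.4952 0.2579 0.09  ]
  sock 32 [0.489  0.1302 0.09  ]
  sock 16 [0.4667 0.1755 0.09  ]
```

View pics/wheels0.png

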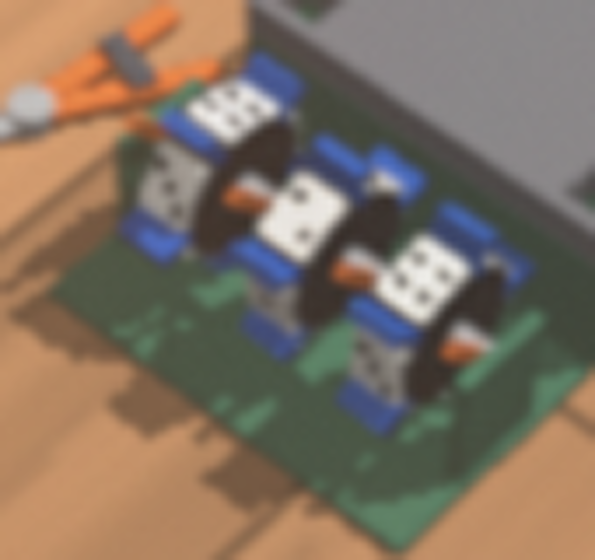

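Request:
{"op": "step_arm", "data": {
  "commands": [
    [-0.5,-0.9,0,0],
    [-1.6,-2.8,0,0],
    [-3.2,-5.7,0,0],
    [-5.2,-9.3,0,0],
    [-7.2,-12.9,0,0],
    [-9.2,-16.5,0,0],
    [-11.2,-20.1,0,0],
    [-13.0,-23.3,0,0]
  ]
}}

```text
clock: 5.7
tool_pos: [0.5486, -0.069, 0.312]
orientation: [-0.0, 0.958, -0.285, -0.0]
force: [1.9, -0.3, -4.1]
grip_width: 0.0194
finger_force: 59.0
```

Request:
{"op": "step_arm", "data": {
  "commands": [
    [-2,-3.6,0,-4],
    [-4,-7.2,0,-9],
    [-6,-10.8,0,-14],
    [-8,-14.4,0,-19],
    [-10,-17.9,0,-24],
    [-11.6,-20.8,0,-28],
    [-12.5,-22.4,0,-31.5],
    [-12.8,-23,0,-33],
    [-12.9,-23.21,0,-33.5],
    [-12.9,-23.21,0,-33.5],
    [-12.9,-23.21,0,-33.5],
    [-12.9,-23.21,0,-33.5]
  ]
}}

```text
clock: 6.9
tool_pos: [0.5683, 0.1923, 0.3124]
orientation: [0.0, 1.0, 0.002, 0.0]
force: [-0.5, -0.3, -4.0]
grip_width: 0.019
finger_force: 59.1
```

Run:
```python
from h import *
for n in("scene","top"):
    im=get_image(n);P=pts(im);f=im["frame"].astype(int)
    X,Y,Z=P[...,0],P[...,1],P[...,2]
    o=(f[...,0]>180)&(f[...,1]<140)&(f[...,2]<80)&(X>.4)&(X<.75)&(Y>.0)&(Y<.3)&(Z>.26)&(Z<.33)
    o=cv2.morphologyEx(o.astype(np.uint8),cv2.MORPH_OPEN,np.ones((3,3)))>0
    q=P[o];print(n,len(q),np.median(q,0).round(4),[np.round(a,3) for a in cv2.minAreaRect((q[:,:2]*1000).astype(np.float32))])
    if n=="scene": save(im,"hover.png",(60,260,180,400),3)
s=get_state();print(s["tool_pos"],s["orientation"],s["force"],s["moment"],s["grip_width"])
```

```text
scene 428 [0.611  0.0877 0.2928] [array([608.029,  88.766]), array([122.46,  34.93]), np.float64(0.203)]
top 371 [0.6093 0.09   0.2943] [array([607.756,  90.811]), array([115.727,  33.881]), np.float64(1.491)]
[0.56828944 0.1925182  0.31238375] [2.91216957e-05 9.99997757e-01 2.11703054e-03 5.44284025e-05] [ 0.20248163  0.03856269 -4.71550033] [ 0.02876093 -0.03953429 -0.00063116] 0.019332087858106185
```

Request:
{"op": "step_arm", "data": {
  "commands": [
    [0,0,1,0],
    [0,0,3,0],
    [0,0,5,0],
    [0,0,6.5,0],
    [0,0,7.5,0],
    [0,0,8.1,0],
    [0,0,8.5,0],
    [0,0,8.8,0],
    [0,0,9.0,0],
    [0,0,9.0,0],
    [0,0,9.0,0]
  ]
}}

```text
clock: 8.1
tool_pos: [0.5684, 0.1933, 0.2227]
orientation: [-0.0, 1.0, 0.003, 0.0]
force: [0.0, -0.2, -4.7]
grip_width: 0.0192
finger_force: 59.0
```

Request:
{"op": "step_arm", "data": {
  "commands": [
    [0,0,0.3,0],
    [0,0,0.6,0],
    [0,0,0.9,0],
    [0,0,1.1,0],
    [0,0,1.3,0],
    [0,0,1.4,0],
    [0,0,1.4,0],
    [0,0,1.4,0]
  ]
}}

```text
clock: 8.9
tool_pos: [0.5682, 0.1933, 0.2086]
orientation: [-0.0, 1.0, 0.003, 0.0]
force: [-2.2, -1.8, 1.5]
grip_width: 0.0192
finger_force: 59.7
```

Request:
{"op": "step_arm", "data": {
  "commands": [
    [0,0,0.1,0],
    [0,0,0.1,0],
    [0,0,0.1,0]
  ]
}}

```text
clock: 9.2
tool_pos: [0.5682, 0.1932, 0.2086]
orientation: [-0.0, 1.0, 0.003, 0.0]
force: [-5.7, -3.5, 8.7]
grip_width: 0.0192
finger_force: 61.1
```

Request:
{"op": "step_arm", "data": {
  "commands": [
    [0,0,0,0],
    [0,0,0,0],
    [0,0,0,0],
    [0,0,0,0],
    [0,0,0,0],
    [0,0,0,0]
  ],
  "hand": 1
}}

```text
clock: 9.8
tool_pos: [0.5682, 0.1933, 0.2072]
orientation: [0.0, 1.0, 0.003, -0.0]
force: [0.0, -0.2, 0.3]
grip_width: 0.0856
finger_force: 0.0
```

Request:
{"op": "step_arm", "data": {
  "commands": [
    [0,0,-1,0],
    [0,0,-4,0],
    [0,0,-8,0],
    [0,0,-11,0],
    [0,0,-13,0],
    [0,0,-13,0]
  ]
}}

```text
clock: 10.4
tool_pos: [0.5697, 0.1938, 0.3415]
orientation: [-0.001, 1.0, 0.003, 0.003]
force: [-0.3, 0.1, 0.1]
grip_width: 0.0856
finger_force: 0.0
```

Run:
```python
from h import *
for n in("scene","top"):
    im=get_image(n);P=pts(im);f=im["frame"].astype(int)
    X,Y,Z=P[...,0],P[...,1],P[...,2]
    m=lambda m:cv2.morphologyEx(m.astype(np.uint8),cv2.MORPH_OPEN,np.ones((3,3)))>0
    o=m((f[...,0]>180)&(f[...,1]<140)&(f[...,2]<80)&(X>.4)&(X<.75)&(Y>.0)&(Y<.3)&(Z>.16)&(Z<.22))
    q=P[o]
    if len(q): print(n,len(q),np.median(q,0).round(4),[np.round(a,3) for a in cv2.minAreaRect((q[:,:2]*1000).astype(np.float32))])
    o=m((X>.45)&(X<.7)&(Y>.1)&(Y<.29)&(Z>.225)&(Z<.25)); q=P[o]
    if len(q): print(" handle",len(q),np.median(q,0).round(4),[np.round(a,3) for a in cv2.minAreaRect((q[:,:2]*1000).astype(np.float32))])
    if n=="scene": save(im,"stack.png",(140,240,210,340),6)
    print(proj(im,np.array([.568,.048,.09])))
s=get_state();print(s["tool_pos"],s["force"],s["joint_positions"])
```

```text
scene 566 [0.5881 0.0904 0.1889] [array([582.506,  91.927]), array([174.013,  38.607]), np.float64(0.11)]
 handle 513 [0.5744 0.1867 0.2373] [array([569.712, 191.498]), array([190.322,  24.345]), np.float64(0.078)]
(np.float64(271.0162066935672), np.float64(177.7162302867243))
top 491 [0.5896 0.0924 0.1902] [array([580.331,  92.867]), array([ 35.462, 173.757]), np.float64(89.295)]
 handle 132 [0.509  0.1938 0.2395] [array([514.213, 192.254]), array([18.049, 80.218]), np.float64(89.142)]
(np.float64(228.25854554951704), np.float64(194.24217363806227))
[0.5681753  0.19325497 0.33755281] [-0.5057429  -0.1861638  -0.63523622] [3.25344634e-01 2.32385439e-01 1.56185350e+00 2.39959814e-05
 1.34660041e+00 1.89062766e+00]
```

View pics/stack.png

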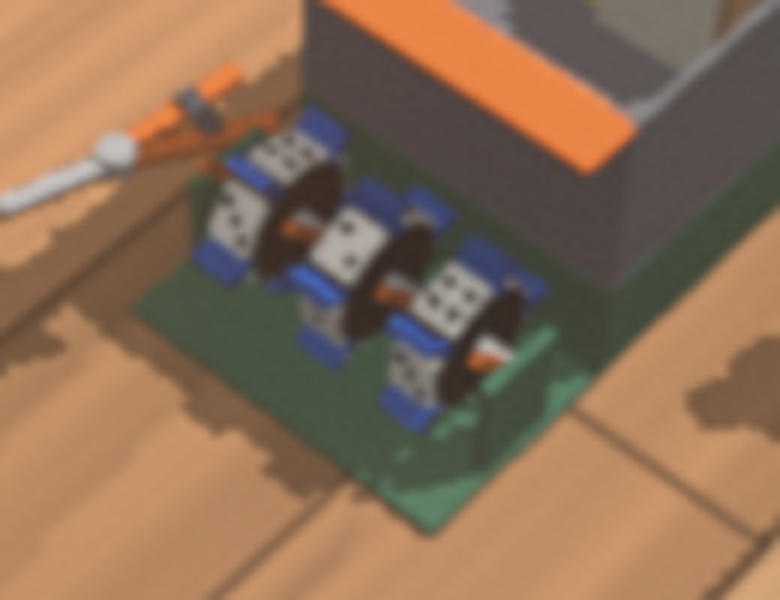

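Tray is home: ledge top at z 0.190, handle top at z 0.239, and it is released. The wheels (at about 270,200, 350,250 and 450,310 in the crop) need their angles, so I'll unroll the drums.

```bash
cat >> h.py <<'E'
C=np.array([.568,.1933]);TH=np.radians(90.3)
def b2w(b):
    b=np.asarray(b,float);c,s=np.cos(TH),np.sin(TH)
    return np.stack([C[0]+c*b[...,0]-s*b[...,1],C[1]+s*b[...,0]+c*b[...,1],b[...,2]],-1)
def projn(im,W):
    T=np.linalg.inv(im["cam_to_world"]);q=W@T[:3,:3].T+T[:3,3]
    return (im["cx"]+im["fx"]*q[...,0]/-q[...,2]).astype(np.float32),(im["cy"]-im["fy"]*q[...,1]/-q[...,2]).astype(np.float32)
def unroll(im,by,r=.0355):
    ph=np.radians(np.linspace(-30,130,480))[:,None]; y=np.linspace(.013,-.013,90)[None]
    b=np.stack(np.broadcast_arrays(-.145-r*np.sin(ph),by+y,.06+r*np.cos(ph)),-1)
    u,v=projn(im,b2w(b)); return cv2.remap(im["frame"],u,v,cv2.INTER_CUBIC)
def sheet(im,name):
    L=[]
    for by in(.058,0,-.058):
        a=cv2.resize(unroll(im,by),(180,480))
        for d in range(-30,130,10):
            r=(d+30)*3; cv2.line(a,(0,r),(12 if d!=40 else 180,r),(255,0,0),1); 
            if d%20==0: cv2.putText(a,str(d),(14,r+5),0,.4,(255,0,255),1)
        L.append(a);L.append(np.zeros((480,10,3),np.uint8))
    cv2.imwrite("pics/"+name,np.hstack(L)[...,::-1])
E
python3 - <<'E'
from h import *
im=get_image("scene"); sheet(im,"unroll1.png")
E
```

```text
(no output)
```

View pics/unroll1.png

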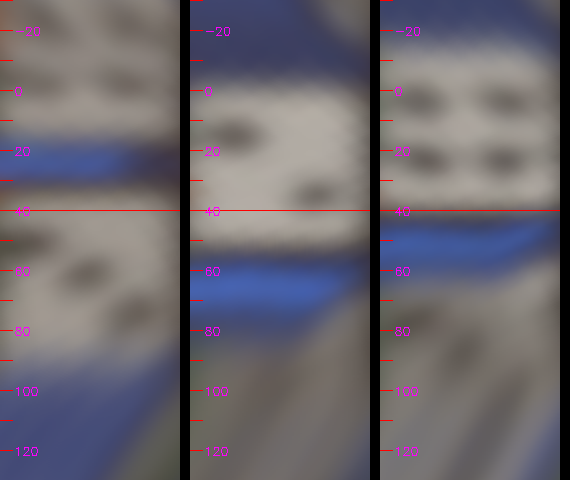

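The left wheel reads 3 at 62° (pips at rows 245–310) with 4 at about −10°, so it needs +50°. The middle wheel's 2 is at 25° and needs +15°. The right wheel's 4 is at 13°, so 3 is at 85° and it needs −45°. I'll do the left wheel first with the fingers shut, pressing the rib at 26° down to 76°.

Request:
{"op": "step_arm", "data": {
  "commands": [
    [-1,3,0,0],
    [-2.5,7.5,0,0],
    [-4,12,0,0],
    [-5.2,16,0,0],
    [-5.8,18.2,0,0],
    [-5.8,18.2,4,0],
    [-5.8,18.2,8.5,0],
    [-5.8,18,13,0],
    [-5.8,17.8,17.5,0],
    [-5.8,17.8,20.5,0],
    [-5.8,17.8,21.2,0],
    [-5.8,17.8,21.2,0]
  ],
  "hand": -1
}}

```text
clock: 11.75
tool_pos: [0.51, 0.0149, 0.124]
orientation: [0.0, 1.0, 0.003, -0.002]
force: [0.4, -0.1, 0.4]
grip_width: -0.0
finger_force: 0.0
```

Request:
{"op": "step_arm", "data": {
  "commands": [
    [0,0,1.2,0],
    [0,0,1.8,0],
    [0,0.1,2.2,0],
    [0,0.3,2.6,0],
    [0,0.5,3.0,0],
    [0,0.8,3.4,0],
    [0,1.1,3.8,0],
    [0,1.5,4.2,0],
    [0,1.8,4.6,0],
    [0,2.0,4.9,0],
    [0,2.0,4.9,0]
  ]
}}

```text
clock: 12.85
tool_pos: [0.511, -0.0053, 0.0757]
orientation: [-0.0, 1.0, 0.003, -0.0]
force: [-0.4, 0.6, -0.3]
grip_width: 0.0
finger_force: 0.0
```

Request:
{"op": "step_arm", "data": {
  "commands": [
    [0,0.3,-1,0],
    [0,0.5,-4,0],
    [2.5,0.3,-5,0],
    [5.8,0,-5,0],
    [5.8,0,-3,0],
    [5.8,0,-1.8,0],
    [5.8,0,-1.2,0],
    [5.8,0,-0.7,0],
    [5.8,0,-0.2,0],
    [5.8,0,0,0],
    [5.8,0,0,0]
  ]
}}

```text
clock: 13.95
tool_pos: [0.5692, -0.0051, 0.0764]
orientation: [0.0, 1.0, 0.003, -0.0]
force: [-0.3, -2.3, 0.8]
grip_width: -0.0
finger_force: 1.2
```

Request:
{"op": "step_arm", "data": {
  "commands": [
    [0,0.4,-1.5,0],
    [0,1,-5,0],
    [0,6,-8,0],
    [0,11,-8,0],
    [0,15,-8,0],
    [0,15,-8,0]
  ]
}}

```text
clock: 14.55
tool_pos: [0.5708, -0.1598, 0.1585]
orientation: [0.001, 1.0, 0.001, 0.002]
force: [0.4, -0.3, 0.7]
grip_width: 0.0
finger_force: 0.0
```

Run:
```python
from h import *
im=get_image("scene"); sheet(im,"unroll2.png"); print(get_state()["clock"],get_state()["tool_pos"])
```

```text
14.6 [ 0.57041982 -0.15742228  0.15791677]
```

View pics/unroll2.png

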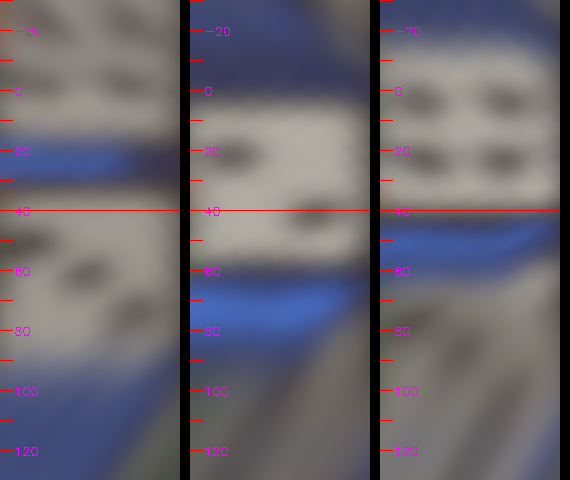

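The left wheel was missed (still at 62°). The middle wheel turned only 6° (now 31°), so the fingertips are thinner than assumed. The open gripper's inner finger will do this better.

Request:
{"op": "step_arm", "data": {
  "commands": [
    [0,0,0,0],
    [0,-2,0,0],
    [0,-6,0,0],
    [0,-10,0,0],
    [0,-11.6,0,0],
    [0,-11.6,3,0],
    [0,-11.6,6,0],
    [0,-11.6,7.4,0],
    [0,-11.6,8.2,0],
    [0,-11.6,8.9,0],
    [0,-11.6,9.4,0],
    [0,-11.6,9.4,0]
  ],
  "hand": 1
}}

```text
clock: 15.8
tool_pos: [0.5698, -0.0389, 0.0624]
orientation: [-0.0, 1.0, 0.003, 0.0]
force: [-0.5, 0.4, 0.3]
grip_width: 0.0852
finger_force: 0.0
```

Request:
{"op": "step_arm", "data": {
  "commands": [
    [0,0,-3,0],
    [0,0,-7,0],
    [-4,-2,-7,0],
    [-5.8,-3.1,-7,0],
    [-5.8,-3.1,-5,0],
    [-5.8,-3.1,-3.4,0],
    [-5.8,-3.1,-2.7,0],
    [-5.8,-2.8,-2.7,0],
    [-5.8,-2.3,-2.5,0],
    [-5.8,-1.8,-2.2,0],
    [-5.8,-1.5,-2.0,0],
    [-5.8,-1.2,-1.7,0]
  ]
}}

```text
clock: 17.0
tool_pos: [0.5119, -0.0276, 0.0796]
orientation: [0.0, 1.0, 0.003, 0.001]
force: [0.4, -0.2, 2.3]
grip_width: 0.0852
finger_force: 0.8
```

Request:
{"op": "step_arm", "data": {
  "commands": [
    [0,0.3,0.3,0],
    [0,0.5,0.6,0],
    [0,0.7,0.9,0],
    [0,0.9,1.3,0],
    [0,1.05,1.7,0],
    [0,1.05,1.7,0],
    [0,1.05,0.5,0],
    [0,1.05,-3,0],
    [0,4,-7,0],
    [0,9,-8,0],
    [0,13,-8,0],
    [0,13,-8,0]
  ]
}}

```text
clock: 18.2
tool_pos: [0.5127, -0.161, 0.1612]
orientation: [0.001, 1.0, 0.001, 0.001]
force: [-0.2, 1.0, -0.3]
grip_width: 0.0855
finger_force: 0.0
```

Run:
```python
from h import *
im=get_image("scene"); sheet(im,"unroll3.png"); print(get_state()["clock"],get_state()["tool_pos"])
```

```text
18.25 [ 0.51210892 -0.15902608  0.16046801]
```

View pics/unroll3.png

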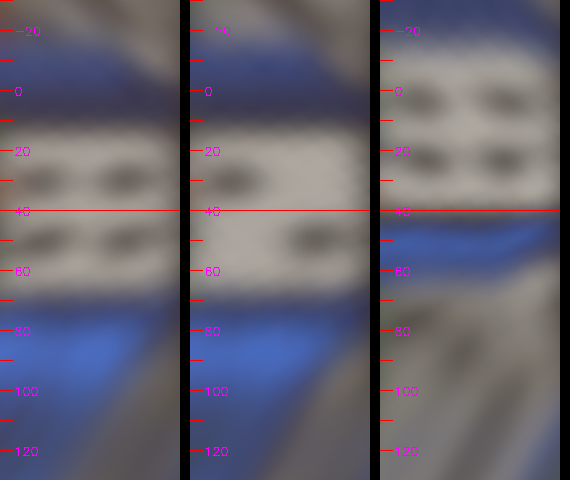

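Left shows 4 and the middle shows 2, both centred at 40°. Now the right wheel, pushed back with the finger's outer face.

Request:
{"op": "step_arm", "data": {
  "commands": [
    [4,-2.5,0,0],
    [8,-6,0,0],
    [11.2,-9,0,0],
    [11.6,-10,1,0],
    [11.6,-10,5,0],
    [11.6,-10,8,0],
    [11.6,-10,9.3,0],
    [11.6,-10,9.3,0],
    [11.6,-10.6,9.2,0],
    [11.6,-11.0,9.2,0],
    [11.6,-11.4,9.0,0]
  ]
}}

```text
clock: 19.35
tool_pos: [0.6289, -0.0438, 0.0716]
orientation: [0.001, 1.0, 0.003, 0.002]
force: [-2.7, -15.1, 10.9]
grip_width: 0.0852
finger_force: 9.5
```

Request:
{"op": "step_arm", "data": {
  "commands": [
    [0,-0.4,-0.2,0],
    [0,-0.75,-0.4,0],
    [0,-1.15,-0.65,0],
    [0,-1.55,-0.9,0],
    [0,-1.95,-1.15,0],
    [0,-2.35,-1.4,0],
    [0,-2.7,-1.55,0],
    [0,-2.95,-1.7,0],
    [0,-3.15,-1.75,0],
    [0,-3.3,-1.8,0],
    [0,-3.3,-1.8,0],
    [0,-3.3,-1.8,0]
  ]
}}

```text
clock: 20.55
tool_pos: [0.6268, -0.0093, 0.0869]
orientation: [-0.0, 1.0, 0.003, -0.001]
force: [-0.7, -0.5, 0.8]
grip_width: 0.0852
finger_force: 0.2
```

Request:
{"op": "step_arm", "data": {
  "commands": [
    [0,0.6,0,0],
    [0,1.5,-1,0],
    [0,3,-5,0],
    [0,7,-8,0],
    [0,12,-8,0],
    [0,15,-8,0],
    [0,15,-8,0]
  ]
}}

```text
clock: 21.25
tool_pos: [0.6279, -0.164, 0.1683]
orientation: [0.001, 1.0, 0.001, 0.001]
force: [-0.7, 0.2, -0.6]
grip_width: 0.0854
finger_force: 0.0
```

Run:
```python
from h import *
im=get_image("scene"); sheet(im,"unroll4.png"); print(get_state()["clock"],get_state()["tool_pos"])
```

```text
21.3 [ 0.62774856 -0.16195041  0.16787329]
```

View pics/unroll4.png

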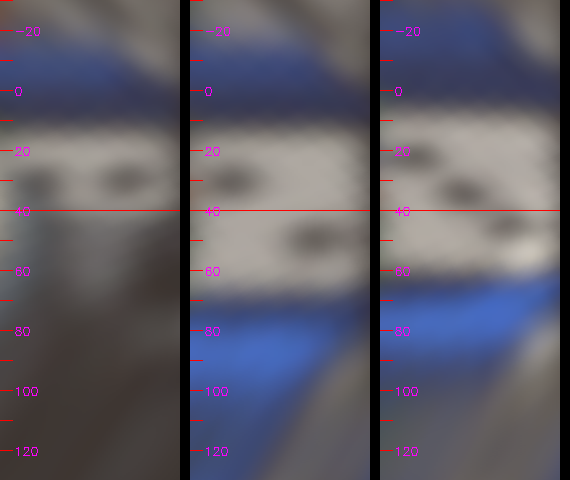

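The right wheel's 3 is centred at about 34°. I'll nudge it forward 6° with the press that set the middle wheel, then check.

Request:
{"op": "step_arm", "data": {
  "commands": [
    [0,-2,0,0],
    [0,-6,0,0],
    [0,-10,0,0],
    [0,-12.1,0,0],
    [0,-12.1,4,0],
    [0,-12.1,7,0],
    [0,-12.1,8.5,0],
    [0,-12.1,9.3,0],
    [0,-12.1,10,0],
    [0,-12.1,10.5,0],
    [0,-12.1,10.5,0]
  ]
}}

```text
clock: 22.4
tool_pos: [0.6279, -0.0386, 0.0626]
orientation: [0.0, 1.0, 0.003, 0.0]
force: [-0.3, -0.1, -0.1]
grip_width: 0.0851
finger_force: 0.0
```

Request:
{"op": "step_arm", "data": {
  "commands": [
    [0,0,-1.5,0],
    [0,0,-5,0],
    [0,0,-9,0],
    [0,5,-11,0],
    [0,10,-11,0],
    [0,15,-11,0],
    [0,19,-11,0],
    [0,22,-11,0],
    [0,22,-11,0]
  ]
}}

```text
clock: 23.3
tool_pos: [0.6288, -0.2627, 0.1744]
orientation: [0.001, 1.0, 0.001, 0.001]
force: [0.0, 0.1, 0.7]
grip_width: 0.0852
finger_force: 0.0
```

Run:
```python
from h import *
im=get_image("scene"); sheet(im,"unroll5.png"); s=get_state();print(s["clock"],s["tool_pos"])
P=pts(im);f=im["frame"].astype(int);X,Y,Z=P[...,0],P[...,1],P[...,2]
o=(f[...,0]>180)&(f[...,1]<140)&(f[...,2]<80)&(X>.4)&(X<.75)&(Y>.0)&(Y<.3)&(Z>.16)&(Z<.22)
o=cv2.morphologyEx(o.astype(np.uint8),cv2.MORPH_OPEN,np.ones((3,3)))>0
q=P[o];print(np.median(q,0),cv2.minAreaRect((q[:,:2]*1000).astype(np.float32)))
```

```text
23.35 [ 0.62871532 -0.26054002  0.17403882]
[0.57532642 0.08997871 0.18878697] ((570.7978515625, 90.14873504638672), (196.7358856201172, 37.98008728027344), 0.35599759221076965)
```

View pics/unroll5.png

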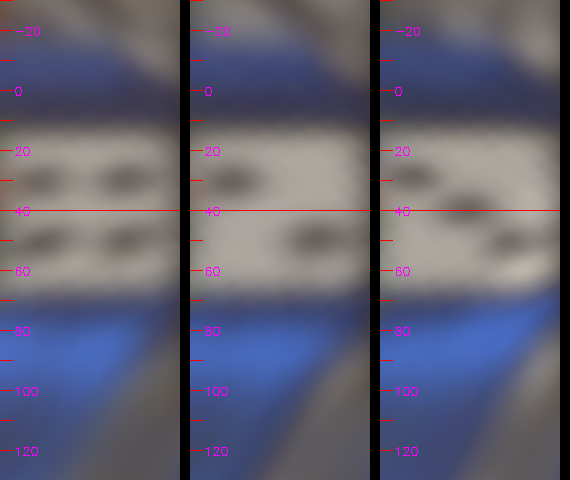

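All three faces (4, 2, 3) are centred at 40°, and the tray is still home. Handing in.

```bash
python3 -c "
from workcell import *
print(job_done())"
```

```text
the job is handed in; nothing more can be done
None
```

The job is handed in: the tray sits fully home on the green base with its ledge over the wheels and is released, and the wheels show 4, 2 and 3, each square to its pointers in the last picture; no verdict was returned.

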